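# Lock a bayonet indicator lens into its lamp

## Robot

A 6-joint arm with a two-finger parallel gripper is mounted at the origin on the work surface. World frame = base frame: x ahead of the robot, y to its left, z up, the work surface at z = 0. Lengths are in mm, angles in rad, forces in N, time in s.
With the tool pointing down it reaches from about 275 to 1000 mm from the base axis. Payload 8.4 kg.
Tool frame: the origin (TCP) lies between the finger pads; the fingertips stand r.finger_overhang ahead of it and the grasp point (between the pads) is the TCP (r.finger_overhang is the distance from the TCP to the fingertips, in mm); z points along the fingers, y is the line along which they close (so a half turn about z gives the same grasp; the last joint's range is limited). The gripper opens to 85 mm and grips with 20 to 120 N. Pads are 22 mm wide; open, the fingers measure 114 mm over their backs; the gripper's body (76 mm by 85 mm) begins 54 mm behind the grasp point. The pads swing forward as they close: fully open they stand 13 mm farther back than shut.
Start: joints at [-1.312, 0.353, 1.633, -0, 1.155, -0.002], TCP at [161.157, -603.868, 250.281] pointing down, gripper open.
Joint ranges: [-2.63, 2.63], [-0.92, 2.1], [0.06, 2.66], [-1.3, 4.44], [0, 2.69], [-3.02, 3.02]. Speed limits (rad/s): [2.22, 2.22, 2.79, 3.14, 3.14, 3.14].

## Interface

Orientations are given as [roll, pitch, yaw] about the fixed x, y, z axes, in that order (R = Rz(yaw) Ry(pitch) Rx(roll)).
In Python, from rig import r, cams, sign_off gives the robot as it stands.
- The arm moves only by the shell command python3 -m crank 'ROWS' [FORCE]. ROWS is JSON, a list of rows, each a list of 7 numbers: the shift along the tool's x, y, z in m, then the turn, a rotation vector about the tool's x, y, z in rad, then the closure, from 0 (fully open) to 1 (shut). In form: [[dx, dy, dz, ax, ay, az, gripper], ...]. A call has 1 to 5 rows; each row is the pose to reach, as a shift and turn from the pose commanded when the call began, along the tool's axes at that moment; what a row does not reach only later rows make up. A row lasts 1/10 s, in which the tool goes at most 50 mm and 8.59 degrees, less where a joint would pass 70% of its speed; a pose out of reach is approached as far as the arm can. A call with a gripper value outside its range is refused whole. The fingers move at their own pace and stop on an object; FORCE is the grip in N (left out, the last holds). Time passes only in rows, so rows that repeat a pose let the fingers close. It gives the time, the measured TCP pose, the force, the opening and the grip force at its end, in the units of the state.
- r.sense(): the state, without advancing time (a new reading comes with each control period).
- cams.grab_frame(name): name is "side" or "top" or "wrist"; returns a dict with "image" (420x560x3 uint8, red, green, blue), "fx", "fy", "cx", "cy" (pixels), "D" ([k1, k2, p1, p2, k3] as OpenCV has them; the pictures are not rectified), "position" and "orientation" of the camera in the world. Camera axes: x right, y down, z forward; pixel columns grow to the right and rows downward; lengths in mm; the calibration is good to about 2 mm. A picture is of the moment at which its call begins. There is no depth.
- sign_off(): hands the job in; it is judged then, once.
The state is a dict: "clock": time; "qpos": joint angles; "qvel": joint speeds; "joint_efforts": joint torques, N m; "eef_pos": TCP position; "tcp_rot": TCP orientation; "contact_force": force on the tool from outside, world axes, zero at the start; "wrist_torque": the same for the moment, N m; "opening": opening from 0.0 (shut) to 1.0 (fully open); "grasp_force": force on a finger pad.
Only numpy, scipy, OpenCV 4.12 (cv2) and the standard library are available. Lean on these libraries where they do the work, as an engineer would, in place of code of your own. Each camera call takes 0.05 s, during which the arm holds its last target. There are 200 camera calls.

## Task

Fit the yellow indicator lens to the chrome lamp on the bench stand: lower its collar into the socket, feel for the two entry slots with a light touch, press it straight down against the spring, then twist it a quarter turn clockwise (seen from above) until it clicks into its pockets, and let go so that it stays locked by itself. Be gentle, the plastic cracks if it is pressed or twisted hard, and leave the other things where they lie.

Things in the scene. Friction and masses are not known exactly. Their poses are not given: they have to be found in the camera images.
- lens: Yellow plastic indicator lens, 60 g, starts upright on its collar. Origin: centre of its underside, z up. Round collar 34 mm diameter, z 0 to 18 mm, foot chamfered 2 mm; above it an oblong head 64 mm long (x), 40 mm wide (y), z 18 to 54 mm, flat sides. The same when turned half round. It cracks if its contact forces on the lamp add up to over 40 N.
- lens_grip (a point): Where to grip the lens: on its axis, 44 mm above its underside, axes as the lens's; squeeze the flat sides along y (40 mm). Grips this high keep the fingertips clear of the socket and bowl.
- lugs (a point): On the lens's axis at mid-height of its two lugs (6.5 mm above the underside), axes as the lens's. The lugs point along +x and -x, are 5 mm high (z 4 to 9 mm of the lens), 7 mm wide and reach 23.5 mm from the axis.
- lamp: Chrome lamp bowl 82 mm across, open upward, fixed on a round stand 110 mm across; a black rubber stalk sticks out along -x. Origin: centre of the stand's underside on the work surface; its z axis is the socket's axis. The white socket ring inside was set by hand: the line of its two slots is up to 1 rad off the lamp's x axis either way: not measured, but seen or felt. It is tight.
- lip (a point): Middle of the flat top of the white socket ring, unloaded: on the axis, 78 mm above the lamp's origin. Hole 37 mm diameter, lip 6 mm thick, two opposite slots 10 mm wide let the lugs through. Lens underside relative to this point: -4 mm with the lugs resting on the lip (collar foot in the hole), -15 to -17 mm for turning, -18 mm when the head meets the lip; less what the rubber mount sinks.
- locked (a point): On the axis, 65.5 mm above the lamp's origin: where the centre of the lens's underside is when locked. Under the lip the lugs turn only clockwise seen from above, to an end stop about 0.1 rad past the quarter turn. At the quarter turn the lip's underside has a pocket 2.5 mm deep and 11 mm wide for each lug, into which the spring lifts the lens; then the lens will not turn back.
- spring_plate (a joint): Spring plate in the socket, pushed down by the lens's underside, m: 0 at rest (its top 10 mm below the lip's top), grows downward; 2.5 N at 0 and 1 N more per mm. About 0.0025 with the lens locked in its pockets, 0.005 with the lugs under the lip but not in the pockets, 0.0065 to 0.008 while the lens is held down for turning.
- rubber_mount (a joint): Rubber mount that carries the whole socket, m: 0 unloaded, the socket sinks straight down by this much under load; about 3 N before it starts to move, then 1.5 N per mm, end at 0.012. It also yields in twist, 2 N m per rad, so a lens turned against the end stop meets a torque that grows gently; about 0.25 N m is plenty.
- red_lens: Red lens of the same outer size without lugs, free, standing; not needed. Origin: centre of its underside.
- bar_end: Chrome handlebar end weight, 36 mm diameter, 60 mm tall, free, standing; not needed. Origin: centre of its underside.
- feeler_gauge: Steel feeler gauge, 100 x 14 x 8 mm, free, lying along its x; not needed. Origin: centre of its underside.
- screwdriver: Screwdriver 170 mm long, free, lying along its x; not needed. Origin about mid-length on its underside.
There are look-alikes about, which are no part of the job. There is more than one size of the lens; the one meant has the size given above.

How it is judged:
By the outcome, as a careful person would: the job done as asked, in the order asked, and still so for the second after the job is handed in, with the robot touching nothing.
It also fails if it takes over 72 s, if anything falls off the work surface, if the arm or the gripper's body presses on something with over 40 N, if the wrist force passes 120 N, or if a joint passes its speed limit or range.

## Working session

There is one attempt and no reset: what is moved stays moved. The work goes in short steps, Python scripts to look and compute and a shell command to move; the robot and the scene stay as the last step left them, time stands still between calls to the robot, and variables do not carry over. Pictures are saved under pics/ and viewed, at most 10 in all, crops included, and the job is handed in when it is done.

```bash
mkdir -p pics; ls; python3 - <<'E'
from rig import r,cams
import cv2,numpy as np
s=r.sense();print(s,r.finger_overhang)
a=[]
for n in("top","side"):
    f=cams.grab_frame(n);a.append(f);cv2.imwrite(f"pics/{n}0.png",f["image"][:,:,::-1])
    print(n,{k:f[k] for k in f if k!="image"})
import pickle;pickle.dump(a,open("f0.pkl","wb"))
E
```

```text
pics
{'clock': 0.0, 'qpos': array([-1.31241913e+00,  3.53597090e-01,  1.63416793e+00,  2.33681930e-05,
        1.15518028e+00, -2.37060113e-03]), 'qvel': array([1.06738555e-04, 9.10249100e-05, 1.35384475e-04, 2.18687505e-03,
       5.00808192e-05, 8.76263863e-04]), 'joint_efforts': array([ 3.88947810e-03, -6.05239105e+01, -3.42066908e+01,  3.36583998e-04,
        9.46433516e-03,  6.34487023e-06]), 'eef_pos': array([ 161.03370829, -603.42155406,  249.57908483]), 'tcp_rot': array([-3.14024007e+00, -2.45725340e-05,  2.60738329e-01]), 'contact_force': array([0.16747044, 0.23921277, 0.01172355]), 'wrist_torque': array([ 0.03319009, -0.00022822,  0.02523237]), 'grasp_force': 0.0, 'opening': 0.9991668981175686} 19.0
top {'fx': 478.90318452072563, 'fy': 478.90318452072563, 'cx': 278.2057156113633, 'cy': 202.86255430890913, 'D': array([0.01157588, 0.        , 0.        , 0.        , 0.        ]), 'position': array([ 369.14934567,   22.52618133, 1053.66698987]), 'orientation': array([-2.96751413e+00,  8.35243585e-05, -1.55616960e+00])}
side {'fx': 396.5540593397381, 'fy': 396.5540593397381, 'cx': 282.8588650396426, 'cy': 214.91163219504105, 'D': array([-0.01788004,  0.        ,  0.        ,  0.        ,  0.        ]), 'position': array([163.16507213, 764.35123782, 684.47373164]), 'orientation': array([-2.21260406,  0.01403646, -2.69439553])}
```

View pics/top0.png

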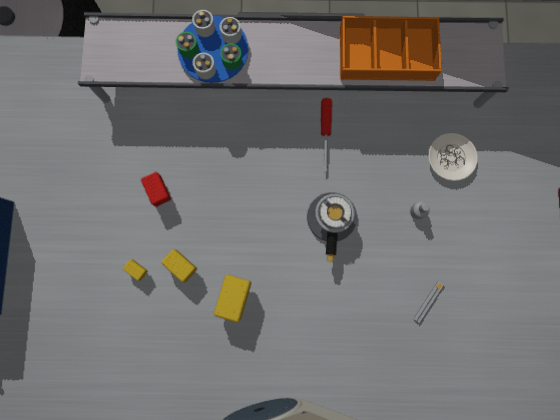

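View pics/side0.png

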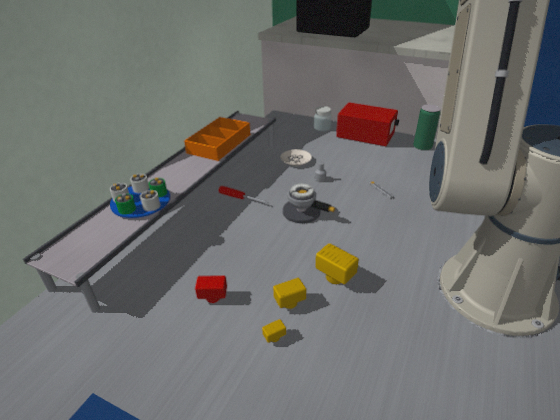

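The top view shows three yellow lens candidates, small (135,270), medium (179,265) and large (233,298), plus a red one at (155,188). The lamp is at (335,212), with its stalk pointing down to (331,258). I'll measure their sizes with rays.

```bash
cat > h.py <<'E'
import numpy as np,cv2
from scipy.spatial.transform import Rotation as R
def ray(f,px):
    K=np.array([[f["fx"],0,f["cx"]],[0,f["fy"],f["cy"]],[0,0,1]])
    u=cv2.undistortPoints(np.array(px,float).reshape(-1,1,2),K,f["D"]).reshape(-1,2)
    return np.c_[u,np.ones(len(u))]@R.from_euler("xyz",f["orientation"]).as_matrix().T
def plane(f,px,z):
    d=ray(f,px);p=f["position"];return (p+d*((z-p[2])/d[:,2:]))[:,:2]
def proj(f,P):
    Rm=R.from_euler("xyz",f["orientation"]).as_matrix()
    K=np.array([[f["fx"],0,f["cx"]],[0,f["fy"],f["cy"]],[0,0,1]])
    rv,_=cv2.Rodrigues(Rm.T);return cv2.projectPoints(np.array(P,float).reshape(-1,3),rv,-Rm.T@f["position"],K,f["D"])[0].reshape(-1,2)
def rects(f,lo,hi,z,amin=80):
    h=cv2.cvtColor(f["image"],cv2.COLOR_RGB2HSV);m=cv2.inRange(h,lo,hi)
    for c in cv2.findContours(m,cv2.RETR_EXTERNAL,cv2.CHAIN_APPROX_NONE)[0]:
        if cv2.contourArea(c)<amin: continue
        q=plane(f,c.reshape(-1,2),z).astype(np.float32);(x,y),(w,l),a=cv2.minAreaRect(q)
        if w<l: a+=90
        M=cv2.moments(c);print("px",round(M["m10"]/M["m00"],1),round(M["m01"]/M["m00"],1),"at",round(x,1),round(y,1),"size",round(max(w,l),1),round(min(w,l),1),"yaw long",round(np.radians(a),3))
E
python3 - <<'E'
import pickle,cv2,numpy as np
from h import *
t,s=pickle.load(open("f0.pkl","rb"))
for z in(54,):
    rects(t,(20,120,60),(35,255,255),z);rects(t,(0,150,60),(8,255,255),z)
a=cv2.resize(t["image"][170:270,285:385],None,fx=4,fy=4,interpolation=cv2.INTER_CUBIC)
b=cv2.resize(t["image"][220:320,110:260],None,fx=2.6,fy=4*.65,interpolation=cv2.INTER_CUBIC)
b=cv2.copyMakeBorder(b,0,400-b.shape[0],0,0,cv2.BORDER_CONSTANT)
cv2.imwrite("pics/crop1.png",np.hstack([a,b])[:,:,::-1])
c=plane(t,[[335,212]],78);print("lamp~",c)
E
```

```text
px 232.0 298.2 at 345.8 116.7 size 86.4 55.7 yaw long 2.877
px 134.7 269.7 at 400.3 319.6 size 44.7 27.2 yaw long 0.962
px 178.7 265.4 at 410.5 229.5 size 66.4 40.6 yaw long 0.869
px 334.6 212.5 at 526.0 -94.0 size 27.9 27.5 yaw long 3.138
px 155.4 189.0 at 571.4 287.1 size 68.8 40.9 yaw long 0.472
px 325.6 115.9 at 738.5 -76.6 size 85.0 22.0 yaw long 3.141
lamp~ [[523.29788702 -92.21872471]]
```

View pics/crop1.png

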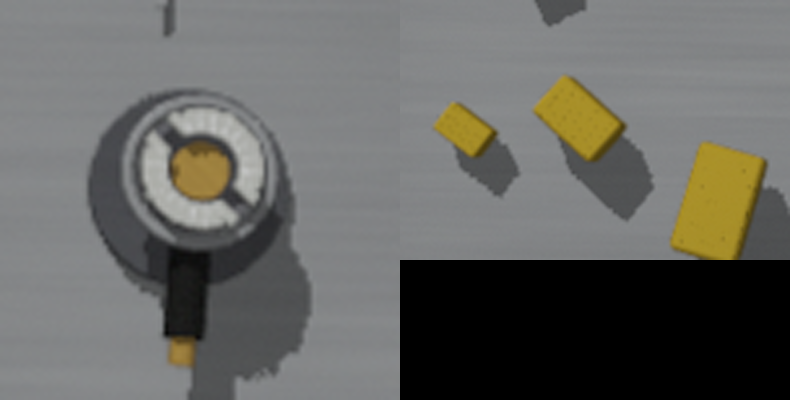

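The medium lens at (179,265) measures 66 x 40 mm against the stated 64 x 40. The small one is 45 x 27 and the large one 86 x 56, so the medium is the one meant, and the crop agrees. The slots run upper-left to lower-right inside the ring, at about 0.8 rad in the world. I'll stop over the lamp for a wrist view on the way.

```bash
python3 -m crank '[[0.037,-0.031,-0.01,0,0,0,0],[0.074,-0.062,-0.02,0,0,0,0],[0.111,-0.092,-0.03,0,0,0,0],[0.149,-0.123,-0.04,0,0,0,0],[0.186,-0.154,-0.05,0,0,0,0]]'
python3 -m crank '[[0.037,-0.031,0,0,0,0,0],[0.074,-0.062,0,0,0,0,0],[0.111,-0.092,0,0,0,0,0],[0.149,-0.123,0,0,0,0,0],[0.186,-0.154,0,0,0,0,0]]'
python3 -m crank '[[0.037,-0.031,0,0,0,0,0],[0.074,-0.062,0,0,0,0,0],[0.111,-0.092,0,0,0,0,0],[0.111,-0.092,0,0,0,0,0],[0.111,-0.092,0,0,0,0,0]]'
python3 - <<'E'
from rig import r,cams
import cv2,pickle
from h import *
f=cams.grab_frame("wrist");pickle.dump(f,open("w1.pkl","wb"));cv2.imwrite("pics/w1.png",f["image"][:,:,::-1])
s=r.sense();print(s["clock"],s["eef_pos"],s["tcp_rot"],s["qpos"],f["position"],f["orientation"],f["fx"],f["cx"],f["cy"],f["D"])
E
```

```text
clock: 0.6
eef_pos: [301.8, -405.3, 300.4]
tcp_rot: [-3.141, 0.0, 0.26]
contact_force: [1.4, 0.3, 0.2]
opening: 1.003
grasp_force: 0.0
clock: 1.1
eef_pos: [441.9, -208.5, 300.2]
tcp_rot: [3.142, -0.0, 0.261]
contact_force: [1.4, -0.7, -0.6]
opening: 0.998
grasp_force: 0.0
clock: 1.6
eef_pos: [524.7, -91.9, 299.7]
tcp_rot: [-3.141, 0.001, 0.263]
contact_force: [0.5, 0.3, -0.8]
opening: 1.004
grasp_force: 0.0
1.65 [524.19941152 -92.83927582 299.80383387] [-3.14145244e+00  1.31443897e-03  2.61839086e-01] [-1.77843727e-01  1.62511559e-01  1.77334126e+00 -4.62916779e-04
  1.20698897e+00  1.13127860e+00] [588.21379613 -76.34934827 423.47989227] [ 2.87679166e+00  6.71354328e-04 -1.30622056e+00] 369.8881238094553 281.5761855225063 210.25342769865048 [-0.02720966  0.          0.          0.          0.        ]
```

View pics/w1.png

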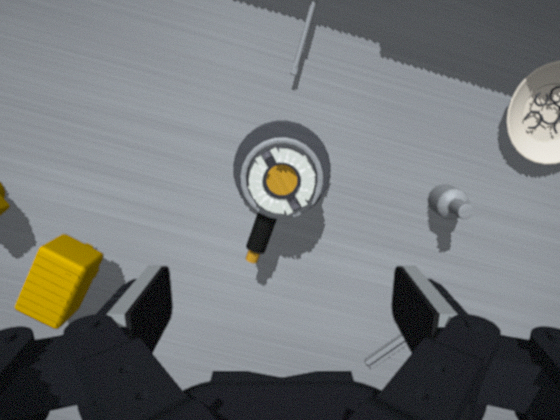

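The wrist view shows the lamp ring centred near (282,180), with slots at about (267,157) and (297,205) and the stalk towards (254,250). I'll measure the ring centre and slot line, and re-measure the lens in both views.

```bash
cat > ring.py <<'E'
from h import *
def ring(f,c0,z=78,rm=60):
    h=cv2.cvtColor(f["image"],cv2.COLOR_RGB2HSV);m=cv2.inRange(h,(0,0,135),(180,50,255))
    c=proj(f,[[*c0,z]])[0];k=np.zeros_like(m);cv2.circle(k,tuple(int(v) for v in c),rm,255,-1);m&=k
    m=max_c(m)
    ys,xs=np.nonzero(m);P=plane(f,np.c_[xs,ys],z).astype(np.float32)
    (cx,cy),rad=cv2.minEnclosingCircle(P);print("ring centre",cx,cy,"rad",rad,"mean",P.mean(0))
    c=np.array([cx,cy]);th=np.radians(np.arange(0,360,3))
    out=[]
    for t in th:
        rr=np.linspace(20.5,27,8);q=c+rr[:,None]*[np.cos(t),np.sin(t)]
        p=proj(f,np.c_[q,np.full(8,z)]);out.append(cv2.remap(h[:,:,2],p[:,0].astype(np.float32)[None],p[:,1].astype(np.float32)[None],cv2.INTER_LINEAR).mean())
    v=np.array(out);w=np.clip(np.median(v)*.8-v,0,None)
    print("slot angle (mod pi)",np.angle((w*np.exp(2j*th)).sum())/2,"dark at",[(int(a),int(b)) for a,b in zip(np.degrees(th),v) if b<np.median(v)*.75])
def max_c(m):
    n,l,s,_=cv2.connectedComponentsWithStats(cv2.morphologyEx(m,cv2.MORPH_CLOSE,np.ones((5,5))))
    i=1+s[1:,4].argmax();return m*(l==i).astype(np.uint8)
E
python3 - <<'E'
import pickle
from ring import *
t,s=pickle.load(open("f0.pkl","rb"));w=pickle.load(open("w1.pkl","rb"))
ring(w,(525,-93));ring(t,(525,-93),rm=25)
for f,z in((w,78),(t,78)):
    h=cv2.cvtColor(f["image"],cv2.COLOR_RGB2HSV);m=cv2.inRange(h,(10,100,60),(25,255,255))
    for c in cv2.findContours(m,0,1)[0]:
        if cv2.contourArea(c)>80:
            M=cv2.moments(c);p=[M["m10"]/M["m00"],M["m01"]/M["m00"]];print("disc",p,plane(f,[p],68))
E
```

```text
ring centre 520.7118530273438 -80.22029113769531 rad 52.35273742675781 mean [522.1371 -80.2105]
slot angle (mod pi) 0.7066495983656853 dark at [(3, 106), (6, 85), (9, 81), (12, 91), (14, 98), (18, 102), (243, 91), (246, 72), (248, 77), (252, 89), (255, 102), (321, 105)]
ring centre 532.835693359375 -96.39508819580078 rad 49.033599853515625 mean [531.2113  -96.43369]
slot angle (mod pi) 0.7614057675857843 dark at [(57, 97), (59, 85), (63, 80), (66, 76), (69, 73), (72, 76), (75, 88), (195, 98), (198, 81), (201, 68), (204, 64), (207, 64), (210, 69), (213, 90)]
disc [251.9626168224299, 256.4595015576324] [[439.45992118 -84.75999275]]
disc [58.16473796222399, 280.2091314179303] [[358.65803594 107.64600637]]
disc [2.82896379525593, 200.5880149812734] [[431.50484677 171.74509406]]
disc [281.3376155059725, 179.65562316880772] [[524.85639754 -93.02656443]]
disc [232.08595859585958, 298.1201620162016] [[345.94435056 115.3508155 ]]
disc [134.671746031746, 269.6749206349206] [[400.00692605 315.50685607]]
disc [178.57833333333335, 265.335] [[410.01242995 226.62113978]]
disc [334.7007963594994, 212.3833902161547] [[524.06073181 -92.7672742 ]]
disc [389.75564302353604, 47.961844324845366] [[ 893.84715924 -216.43020615]]
```

```bash
python3 - <<'E'
import pickle
from ring import *
t,s=pickle.load(open("f0.pkl","rb"));w=pickle.load(open("w1.pkl","rb"))
th=np.radians(np.arange(0,360,3))
for f in(w,t):
  h=cv2.cvtColor(f["image"],cv2.COLOR_RGB2HSV)[:,:,2]
  for r0 in(22,26):
    rr=np.linspace(r0,r0+4,6);q=np.array([524.5,-93])+(rr[None,:,None]*np.stack([np.cos(th),np.sin(th)],-1)[:,None])
    p=proj(f,np.c_[q.reshape(-1,2),np.full(q.size//2,78)]).astype(np.float32)
    v=cv2.remap(h,p[:,:1],p[:,1:],1).reshape(q.shape[:2]).mean(1);d=np.clip(np.median(v)*.75-v,0,None)
    print(np.angle((d*np.exp(2j*th)).sum())/2,[(int(np.degrees(a)+.5),int(x)) for a,x in zip(th,v) if x<np.median(v)*.75])
h=cv2.cvtColor(w["image"],cv2.COLOR_RGB2HSV);m=cv2.inRange(h,(0,0,170),(180,45,255))[130:230,230:335]
ys,xs=np.nonzero(m);P=plane(w,np.c_[xs+230,ys+130],78);print(P.min(0),P.max(0),(P.min(0)+P.max(0))/2)
E
```

```text
0.7753506411868377 [(33, 119), (36, 71), (39, 69), (42, 70), (45, 70), (48, 68), (51, 75), (54, 127), (216, 119), (219, 104), (222, 103), (225, 105), (228, 99), (231, 83), (234, 93), (237, 158)]
0.7779990546436345 [(36, 105), (39, 103), (42, 113), (45, 111), (48, 104), (51, 114), (216, 144), (219, 106), (222, 106), (225, 108), (228, 107), (231, 93), (234, 122)]
0.7838082234334033 [(33, 127), (36, 94), (39, 73), (42, 66), (45, 64), (48, 64), (51, 66), (54, 85), (57, 119), (213, 119), (216, 86), (219, 70), (222, 67), (225, 61), (228, 58), (231, 72), (234, 104)]
0.7872521387180277 [(36, 116), (39, 95), (42, 90), (45, 91), (48, 90), (51, 96), (54, 117), (216, 116), (219, 98), (222, 94), (225, 87), (228, 76), (231, 87), (234, 123)]
[ 473.21739202 -134.82324813] [565.68784865 -35.13523939] [519.45262033 -84.97924376]
```

```bash
python3 -m crank '[[-0.004,-0.049,0,0,0,0,0],[-0.008,-0.098,0,0,0,0,0],[-0.012,-0.147,0,0,0,0,0],[-0.016,-0.196,0,0,0,0,0],[-0.020,-0.245,0,0,0,0,0]]' | tail -5
python3 -m crank '[[-0.002,-0.024,0.02,0,0,-0.13,0],[-0.004,-0.048,0.04,0,0,-0.26,0],[-0.006,-0.072,0.06,0,0,-0.39,0],[-0.007,-0.096,0.08,0,0,-0.52,0],[-0.007,-0.096,0.08,0,0,-0.607,0]]'
python3 -m crank '[[0,0,0,0,0,0,0],[0,0,0,0,0,0,0]]'
python3 - <<'E'
from rig import r,cams
from h import *
f=cams.grab_frame("wrist");cv2.imwrite("pics/w2.png",f["image"][:,:,::-1])
s=r.sense();print(s["clock"],s["eef_pos"],s["tcp_rot"],f["position"])
rects(f,(20,120,60),(35,255,255),54)
rects(f,(20,120,120),(35,255,255),54)
E
```

```text
eef_pos: [441.1, 138.6, 300.4]
tcp_rot: [3.141, -0.0, 0.258]
contact_force: [0.6, 0.0, -0.4]
opening: 0.995
grasp_force: 0.0
clock: 2.65
eef_pos: [408.8, 229.3, 217.9]
tcp_rot: [-3.14, 0.004, 0.873]
contact_force: [-0.0, -0.3, -0.2]
opening: 0.996
grasp_force: 0.0
clock: 2.85
eef_pos: [411.0, 228.6, 220.6]
tcp_rot: [3.141, -0.0, 0.864]
contact_force: [-0.6, -0.6, 0.2]
opening: 1.004
grasp_force: 0.0
2.9 [411.15806619 228.69555446 220.72985724] [ 3.14118863e+00 -5.81163754e-04  8.63657814e-01] [453.49709224 277.17152485 344.3962992 ]
px 499.9 412.1 at 433.5 -73.7 size 18.7 13.2 yaw long 1.548
px 307.4 330.3 at 346.0 119.1 size 92.2 84.5 yaw long 2.875
px 278.5 186.2 at 413.1 233.4 size 64.4 39.0 yaw long 0.865
px 194.6 104.2 at 406.4 323.3 size 39.7 27.5 yaw long 0.954
px 499.3 412.9 at 431.7 -75.4 size 15.3 9.6 yaw long 1.548
px 308.7 329.8 at 346.3 119.4 size 91.6 83.8 yaw long 2.874
px 278.8 185.8 at 413.4 233.3 size 64.5 38.6 yaw long 0.878
px 194.4 103.7 at 406.6 323.6 size 39.0 27.4 yaw long 0.959
```

View pics/w2.png

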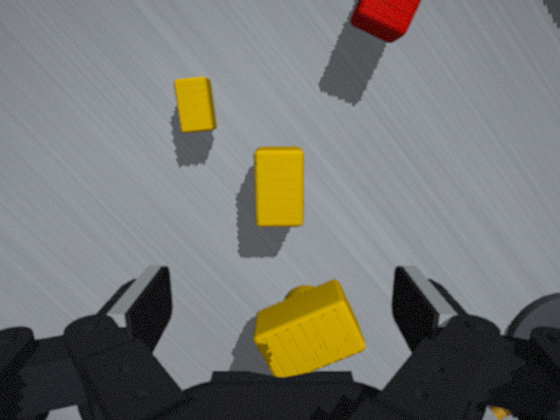

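The wrist view shows the meant lens at px (278,186), 64 x 39 mm, which matches. It sits 5 mm along tool x and -1 mm along tool y. The small lens is at (194,104) and the large at (307,330), both clear of the fingers. I'll descend and grip.

```bash
python3 -m crank '[[0.002,-0.001,0.035,0,0,0,0],[0.005,-0.001,0.07,0,0,0,0],[0.005,-0.001,0.105,0,0,0,0],[0.005,-0.001,0.135,0,0,0,0],[0.005,-0.001,0.157,0,0,0,0]]' |tail -5
python3 -m crank '[[0,0,0.01,0,0,0,0],[0,0,0.02,0,0,0,0],[0,0,0.02,0,0,0,0.3],[0,0,0.02,0,0,0,0.45],[0,0,0.02,0,0,0,0.55]]' 30
python3 -m crank '[[0,0,0,0,0,0,0.6],[0,0,0,0,0,0,0.65],[0,0,0,0,0,0,0.65],[0,0,0,0,0,0,0.65]]' 30
python3 - <<'E'
from rig import r
s=r.sense();print(s)
E
```

```text
eef_pos: [413.2, 233.1, 62.1]
tcp_rot: [-3.141, 0.001, 0.864]
contact_force: [-0.1, 0.1, 0.8]
opening: 1.006
grasp_force: 0.0
clock: 3.9
eef_pos: [413.8, 234.4, 44.2]
tcp_rot: [3.141, -0.002, 0.868]
contact_force: [0.3, 1.0, 0.3]
opening: 0.514
grasp_force: 0.0
clock: 4.3
eef_pos: [413.8, 234.5, 44.3]
tcp_rot: [3.141, -0.002, 0.868]
contact_force: [-0.3, -2.0, 7.4]
opening: 0.465
grasp_force: 30.4
{'clock': 4.3, 'qpos': array([ 5.12450755e-01,  4.40404841e-01,  2.09656842e+00, -9.48016000e-05,
        6.02793770e-01,  1.21546626e+00]), 'qvel': array([-0.00203344, -0.00081359, -0.00015443, -0.00022797,  0.00165838,
        0.0001482 ]), 'joint_efforts': array([ 2.47206632e-01, -4.76557589e+01, -1.75563169e+01,  1.14569273e-01,
       -3.25935865e-01, -2.01409223e-02]), 'eef_pos': array([413.80669812, 234.50077679,  44.26792894]), 'tcp_rot': array([ 3.14090700e+00, -1.69282824e-03,  8.67859442e-01]), 'contact_force': array([-0.34503594, -1.99421462,  7.39868527]), 'wrist_torque': array([-0.21064077,  0.05862251, -0.04823247]), 'grasp_force': 30.412116050720215, 'opening': 0.4652183168633551}
```

```bash
python3 -m crank '[[0,0,-0.02,0,0,0,0.65],[0,0,-0.055,0,0,0,0.65],[0,0,-0.095,0,0,0,0.65],[0,0,-0.13,0,0,0,0.65],[0,0,-0.146,0,0,0,0.65]]' 60|tail -5
python3 -m crank '[[-0.018,0.029,0,0,0,0,0.65],[-0.044,0.073,0,0,0,0,0.65],[-0.070,0.117,0,0,0,0,0.65],[-0.096,0.160,0,0,0,0,0.65],[-0.121,0.201,0,0,0,0,0.65]]' |tail -5
python3 -m crank '[[-0.024,0.040,0,0,0,0.03,0.65],[-0.044,0.073,0,0,0,0.06,0.65],[-0.057,0.095,0,0,0,0.088,0.65],[-0.057,0.095,0,0,0,0.088,0.65],[-0.057,0.095,0,0,0,0.088,0.65]]'
python3 - <<'E'
from rig import r,cams
from h import *
import pickle
s=r.sense();print(s)
o=[cams.grab_frame(n) for n in("top","side","wrist")];pickle.dump(o,open("f2.pkl","wb"))
a=o[0]["image"][140:290,235:435];b=o[1]["image"][120:270,220:420]
im=np.vstack([np.hstack([cv2.resize(x,(400,300)) for x in(a,b)]),np.hstack([cv2.resize(o[2]["image"],(400,300)),np.zeros((300,400,3),np.uint8)])])
cv2.imwrite("pics/c2.png",im[:,:,::-1])
E
```

```text
eef_pos: [414.3, 234.8, 192.9]
tcp_rot: [3.14, -0.005, 0.868]
contact_force: [0.7, -0.1, -1.4]
opening: 0.46
grasp_force: 62.0
eef_pos: [488.4, 10.5, 189.9]
tcp_rot: [3.141, -0.001, 0.868]
contact_force: [1.1, 0.5, -1.1]
opening: 0.453
grasp_force: 62.1
clock: 5.8
eef_pos: [523.4, -92.8, 189.3]
tcp_rot: [-3.141, -0.0, 0.779]
contact_force: [-0.5, -0.3, 0.0]
opening: 0.461
grasp_force: 62.0
{'clock': 5.8, 'qpos': array([-1.78405933e-01,  2.79063742e-01,  1.89094552e+00,  2.99780937e-04,
        9.71887353e-01,  6.13453631e-01]), 'qvel': array([ 0.02706199, -0.00636081,  0.01500647,  0.00326388,  0.00067822,
        0.00302216]), 'joint_efforts': array([-1.37119409e+00, -5.09398305e+01, -3.10315275e+01, -1.19596864e-01,
       -1.06662603e-01, -3.22323991e-02]), 'eef_pos': array([523.42051039, -92.77920303, 189.33265975]), 'tcp_rot': array([-3.14120158e+00, -2.74148304e-05,  7.78767720e-01]), 'contact_force': array([-0.45102552, -0.26661041,  0.00726542]), 'wrist_torque': array([ 0.02396561, -0.01380507,  0.02331346]), 'grasp_force': 62.04825282096863, 'opening': 0.4606453406046501}
```

View pics/c2.png

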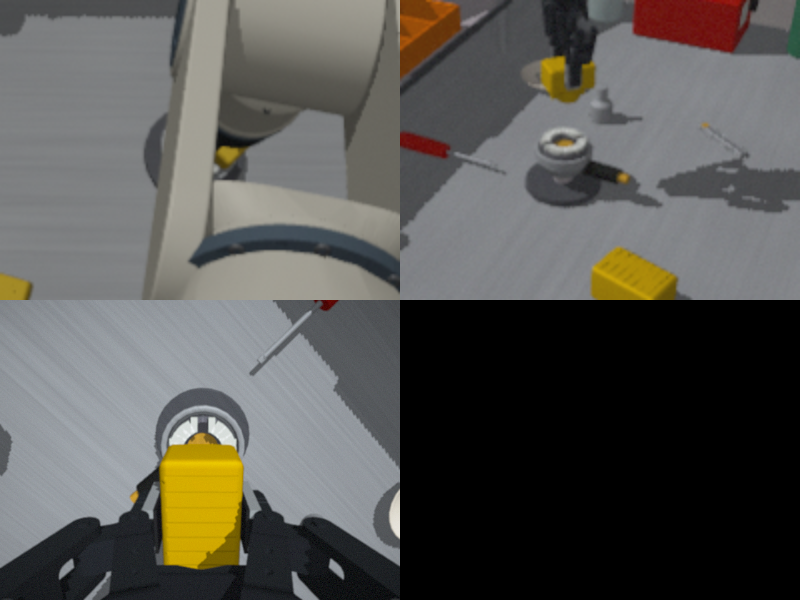

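The wrist view shows the lens held straight with its far edge at row ~203, and the slot at col ~284 lined up with the lens's long axis. I'll check the grip offset from the lens's far edge.

```bash
python3 - <<'E'
import pickle
from h import *
f=pickle.load(open("f2.pkl","rb"))[2]
h=cv2.cvtColor(f["image"],cv2.COLOR_RGB2HSV);m=cv2.inRange(h,(22,150,150),(35,255,255));m[:195]=0
for c in range(235,335,10):
    ys=np.nonzero(m[:,c])[0];print(c,ys.min() if len(ys) else None,end="; ")
row=np.nonzero(m[230])[0];print("row230",row.min(),row.max())
T=np.array([523.42,-92.78]);y=.779;X=np.array([np.cos(y),np.sin(y)]);Y=np.array([np.sin(y),-np.cos(y)])
print(f["image"][198:226,283].tolist())
for r_ in(202,206,210,222): print(r_,[ (plane(f,[[283,r_]],z)[0]-T)@X for z in(199.3,163.3)])
p=plane(f,[[row.min(),230],[row.max(),230]],199.3)-T;print("y edges",p@Y)
# slot angle & lamp
p=plane(f,[[284,181],[284,172]],78);print((p-T)@X,(p-T)@Y)
E
```

```text
235 210; 245 203; 255 203; 265 200; 275 199; 285 197; 295 201; 305 203; 315 203; 325 205; row230 225 339
[[195, 151, 52], [192, 151, 52], [190, 146, 41], [190, 151, 37], [180, 144, 0], [174, 141, 0], [177, 145, 0], [177, 142, 0], [177, 144, 0], [176, 143, 0], [178, 147, 0], [179, 147, 0], [182, 148, 0], [180, 148, 0], [182, 147, 0], [183, 151, 0], [180, 145, 0], [186, 152, 0], [185, 148, 0], [185, 148, 0], [182, 149, 0], [182, 150, 0], [189, 154, 0], [188, 151, 0], [192, 155, 0], [205, 164, 0], [213, 173, 0], [217, 177, 0]]
202 [np.float64(37.186161784189075), np.float64(28.330755674555796)]
206 [np.float64(35.877663185002156), np.float64(26.60839061567241)]
210 [np.float64(34.5615574941624), np.float64(24.876012409758875)]
222 [np.float64(30.566672183899634), np.float64(19.617580435190224)]
y edges [-18.28218677  18.60914093]
[21.29045693 27.14024868] [1.54307519 1.51712576]
```

Lens-in-hand offset is about -1.2 mm along tool x. I'll correct by +2/+1 mm and lower to just above the lip.

```bash
python3 -m crank '[[0.002,0.001,0.02,0,0,0,0.65],[0.002,0.001,0.04,0,0,0,0.65],[0.002,0.001,0.055,0,0,0,0.65],[0.002,0.001,0.06,0,0,0,0.65],[0.002,0.001,0.06,0,0,0,0.65]]' 
python3 -m crank '[[0,0,0,0,0,0,0.65],[0,0,0,0,0,0,0.65],[0,0,0,0,0,0,0.65]]' 
python3 - <<'E'
from rig import r
from h import *
s=r.sense();print(s["eef_pos"],s["tcp_rot"],s["contact_force"],s["wrist_torque"])
E
```

```text
clock: 6.45
eef_pos: [525.4, -91.1, 128.9]
tcp_rot: [-3.14, 0.001, 0.781]
contact_force: [-0.7, 0.6, 0.3]
opening: 0.461
grasp_force: 62.0
clock: 6.75
eef_pos: [526.3, -91.9, 130.0]
tcp_rot: [3.141, -0.001, 0.78]
contact_force: [-1.1, 0.2, -0.6]
opening: 0.455
grasp_force: 62.0
[526.31686122 -91.91560305 130.03524628] [ 3.14053184e+00 -7.69900967e-04  7.79915573e-01] [-1.08579195  0.23593602 -0.60194609] [-0.0274422   0.05273018 -0.00447712]
```

```bash
python3 -m crank '[[-0.0005,-0.0005,0.002,0,0,0,0.65],[-0.001,-0.0005,0.005,0,0,0,0.65],[-0.001,-0.0005,0.008,0,0,0,0.65],[-0.001,-0.0005,0.010,0,0,0,0.65],[-0.001,-0.0005,0.010,0,0,0,0.65]]' 
python3 -m crank '[[0,0,0.001,0,0,0,0.65],[0,0,0.002,0,0,0,0.65],[0,0,0.003,0,0,0,0.65],[0,0,0.003,0,0,0,0.65]]' 
python3 -m crank '[[0,0,0.001,0,0,0,0.65],[0,0,0.002,0,0,0,0.65],[0,0,0.002,0,0,0,0.65]]' 
python3 - <<'E'
from rig import r
s=r.sense();print(s["eef_pos"],s["tcp_rot"],s["contact_force"],s["wrist_torque"])
E
```

```text
clock: 7.25
eef_pos: [524.9, -92.0, 118.9]
tcp_rot: [-3.141, -0.0, 0.779]
contact_force: [1.4, 1.6, -2.7]
opening: 0.454
grasp_force: 61.9
clock: 7.65
eef_pos: [525.0, -92.1, 116.3]
tcp_rot: [3.141, -0.0, 0.78]
contact_force: [1.1, 3.2, 0.5]
opening: 0.455
grasp_force: 62.2
clock: 7.95
eef_pos: [525.0, -92.1, 114.3]
tcp_rot: [3.141, -0.0, 0.78]
contact_force: [2.6, 5.0, 1.0]
opening: 0.457
grasp_force: 62.3
[524.96896048 -92.10514048 114.27434662] [ 3.14146564e+00 -4.17512373e-04  7.79714167e-01] [2.6042336  4.95460632 1.03303476] [ 0.83018429 -0.38772877 -0.0235721 ]
```

The underside is now 7.7 mm below the lip top with only 1 N vertical, so the lugs are in the slots. There is a slight side load along tool x, which I'll relieve.

```bash
python3 -m crank '[[0.0005,-0.0002,0,0,0,0,0.65],[0.001,-0.0003,0,0,0,0,0.65],[0.001,-0.0003,0,0,0,0,0.65]]' 
python3 -m crank '[[0,0,0.001,0,0,0,0.65],[0,0,0.002,0,0,0,0.65],[0,0,0.003,0,0,0,0.65],[0,0,0.003,0,0,0,0.65]]' 
python3 - <<'E'
from rig import r
s=r.sense();print(s["eef_pos"],s["tcp_rot"],s["contact_force"],s["wrist_torque"])
E
```

```text
clock: 8.25
eef_pos: [525.0, -91.6, 114.2]
tcp_rot: [3.142, 0.001, 0.78]
contact_force: [1.9, 1.3, 0.8]
opening: 0.456
grasp_force: 62.1
clock: 8.65
eef_pos: [525.1, -91.5, 111.2]
tcp_rot: [-3.141, 0.0, 0.78]
contact_force: [-0.4, -0.1, 3.5]
opening: 0.459
grasp_force: 62.5
[525.11894051 -91.45764666 111.22217943] [-3.14143753e+00  3.72473238e-04  7.79847453e-01] [-0.44020701 -0.10364742  3.49710103] [-0.13333088  0.12528597  0.01339989]
```

```bash
python3 -m crank '[[0,0,0.001,0,0,0,0.65],[0,0,0.002,0,0,0,0.65],[0,0,0.003,0,0,0,0.65],[0,0,0.004,0,0,0,0.65],[0,0,0.004,0,0,0,0.65]]' 
python3 -m crank '[[0,0,0.001,0,0,0,0.65],[0,0,0.002,0,0,0,0.65],[0,0,0.003,0,0,0,0.65],[0,0,0.004,0,0,0,0.65],[0,0,0.004,0,0,0,0.65]]' 
python3 - <<'E'
from rig import r
s=r.sense();print(s["eef_pos"],s["tcp_rot"],s["contact_force"],s["wrist_torque"])
E
```

```text
clock: 9.15
eef_pos: [525.2, -91.4, 107.2]
tcp_rot: [-3.141, 0.0, 0.78]
contact_force: [-2.0, -1.3, 5.2]
opening: 0.457
grasp_force: 62.8
clock: 9.65
eef_pos: [525.2, -91.4, 103.4]
tcp_rot: [-3.142, 0.0, 0.78]
contact_force: [-2.1, -1.3, 7.7]
opening: 0.454
grasp_force: 63.0
[525.20361053 -91.40996327 103.39213137] [-3.14153442e+00  2.34703541e-04  7.79826685e-01] [-2.1313183  -1.26235625  7.6777637 ] [-0.32336886  0.55633333 -0.0242954 ]
```

```bash
python3 -m crank '[[-0.0003,0,0.001,0,0,0,0.65],[-0.0003,0,0.002,0,0,0,0.65],[-0.0003,0,0.0025,0,0,0,0.65],[-0.0003,0,0.0025,0,0,0,0.65]]' 
python3 -m crank '[[0,0.0001,0,0,0,0.08,0.65],[0,0.0002,0,0,0,0.16,0.65],[0,0.0003,0,0,0,0.23,0.65],[-0.0001,0.0004,0,0,0,0.3,0.65],[-0.0001,0.0004,0,0,0,0.3,0.65]]' 
python3 - <<'E'
from rig import r
s=r.sense();print(s["eef_pos"],s["tcp_rot"],s["contact_force"],s["wrist_torque"])
E
```

```text
clock: 10.05
eef_pos: [525.1, -91.5, 101.1]
tcp_rot: [3.142, -0.0, 0.78]
contact_force: [-2.2, -0.8, 8.7]
opening: 0.457
grasp_force: 63.2
clock: 10.55
eef_pos: [526.1, -91.9, 101.4]
tcp_rot: [3.141, -0.001, 0.477]
contact_force: [-1.1, 0.0, 8.6]
opening: 0.454
grasp_force: 63.2
[526.08647644 -91.85045084 101.37326356] [ 3.14082520e+00 -1.48440940e-03  4.77330426e-01] [-1.10942365  0.01469438  8.59856945] [0.02385856 0.14276209 0.03195247]
```

Turning freely at 0.03 N m, so the lugs are under the lip. I'll continue.

```bash
python3 -m crank '[[0,0.0001,0,0,0,0.09,0.65],[0,0.0003,0,0,0,0.18,0.65],[-0.0001,0.0004,0,0,0,0.27,0.65],[-0.0001,0.0005,0,0,0,0.36,0.65],[-0.0001,0.0006,0,0,0,0.45,0.65]]' 
python3 -m crank '[[0,0.0001,0,0,0,0.09,0.65],[0,0.0003,0,0,0,0.18,0.65],[-0.0001,0.0004,0,0,0,0.27,0.65],[-0.0001,0.0005,0,0,0,0.36,0.65],[-0.0001,0.0005,0,0,0,0.4,0.65]]' 
python3 - <<'E'
from rig import r
s=r.sense();print(s["eef_pos"],s["tcp_rot"],s["contact_force"],s["wrist_torque"])
E
```

```text
clock: 11.05
eef_pos: [526.5, -92.5, 101.4]
tcp_rot: [3.141, -0.002, 0.026]
contact_force: [-0.2, -0.2, 8.9]
opening: 0.455
grasp_force: 63.2
clock: 11.55
eef_pos: [526.4, -93.0, 101.4]
tcp_rot: [-3.141, -0.002, -0.374]
contact_force: [0.2, -1.4, 8.5]
opening: 0.459
grasp_force: 63.2
[526.41288695 -93.02533215 101.44081524] [-3.14101129e+00 -1.99835125e-03 -3.73548123e-01] [ 0.17607767 -1.44055545  8.50597281] [-0.03083133  0.16584389  0.12668235]
```

```bash
python3 -m crank '[[0,0.0001,0,0,0,0.08,0.65],[0,0.0002,0,0,0,0.16,0.65],[0,0.0003,0,0,0,0.24,0.65],[-0.0001,0.0004,0,0,0,0.3,0.65],[-0.0001,0.0004,0,0,0,0.3,0.65]]' 
python3 -m crank '[[0,0.0001,0,0,0,0.04,0.65],[0,0.0001,0,0,0,0.08,0.65],[0,0.0002,0,0,0,0.117,0.65],[0,0.0002,0,0,0,0.117,0.65]]' 
python3 - <<'E'
from rig import r
s=r.sense();print(s["eef_pos"],s["tcp_rot"],s["contact_force"],s["wrist_torque"])
E
```

```text
clock: 12.05
eef_pos: [526.2, -93.3, 101.5]
tcp_rot: [-3.14, -0.002, -0.672]
contact_force: [0.1, -0.5, 8.2]
opening: 0.46
grasp_force: 63.2
clock: 12.45
eef_pos: [526.1, -93.5, 101.4]
tcp_rot: [-3.14, -0.002, -0.788]
contact_force: [-0.3, -0.3, 8.6]
opening: 0.46
grasp_force: 63.2
[526.07396156 -93.48678296 101.44826131] [-3.14015566e+00 -1.62222704e-03 -7.88494656e-01] [-0.25731376 -0.25937667  8.5529153 ] [-0.01749468  0.04018663  0.04123078]
```

```bash
python3 -m crank '[[0,0,-0.001,0,0,0,0.65],[0,0,-0.002,0,0,0,0.65],[0,0,-0.003,0,0,0,0.65],[0,0,-0.004,0,0,0,0.65],[0,0,-0.004,0,0,0,0.65]]' 
python3 -m crank '[[0,0,-0.001,0,0,0,0.65],[0,0,-0.002,0,0,0,0.65],[0,0,-0.003,0,0,0,0.65],[0,0,-0.003,0,0,0,0.65]]' 
python3 - <<'E'
from rig import r
s=r.sense();print(s["eef_pos"],s["tcp_rot"],s["contact_force"],s["wrist_torque"])
E
```

```text
clock: 12.95
eef_pos: [526.1, -93.5, 105.4]
tcp_rot: [-3.14, -0.002, -0.787]
contact_force: [1.8, 0.4, 6.6]
opening: 0.458
grasp_force: 63.2
clock: 13.35
eef_pos: [526.0, -93.5, 108.2]
tcp_rot: [-3.14, -0.001, -0.787]
contact_force: [2.0, -0.1, 4.7]
opening: 0.453
grasp_force: 62.9
[525.96165339 -93.46960621 108.20568161] [-3.14027215e+00 -1.46109415e-03 -7.87261704e-01] [ 1.97654928 -0.05033627  4.68846297] [-0.01022149 -0.37526069  0.02051622]
```

```bash
python3 -m crank '[[0,0,-0.0005,0,0,0,0.65],[0,0,-0.001,0,0,0,0.65],[0,0,-0.001,0,0,0,0.65]]' 
python3 -m crank '[[0,0,-0.0005,0,0,0,0.65],[0,0,-0.001,0,0,0,0.65],[0,0,-0.001,0,0,0,0.65]]' 
python3 - <<'E'
from rig import r
s=r.sense();print(s["eef_pos"],s["tcp_rot"],s["contact_force"],s["wrist_torque"])
E
```

```text
clock: 13.65
eef_pos: [525.6, -93.5, 109.0]
tcp_rot: [-3.141, -0.001, -0.787]
contact_force: [3.2, 0.8, 4.4]
opening: 0.458
grasp_force: 62.7
clock: 13.95
eef_pos: [525.3, -93.5, 109.9]
tcp_rot: [-3.141, -0.0, -0.787]
contact_force: [4.4, -0.8, 2.3]
opening: 0.459
grasp_force: 62.5
[525.30735037 -93.50864666 109.86062642] [-3.14120728e+00 -4.67375061e-04 -7.87232312e-01] [ 4.43535238 -0.79051269  2.26696583] [-0.02864967 -0.87024949  0.03402725]
```

```bash
python3 -m crank '[[0.0005,-0.0005,0,0,0,0,0.65],[0.0005,-0.0005,0,0,0,0,0.65]]' 
python3 -m crank '[[0,0,0,0,0,-0.06,0.65],[0,0,0,0,0,-0.12,0.65],[0,0,0,0,0,-0.18,0.65],[0,0,0,0,0,-0.18,0.65]]' 
python3 - <<'E'
from rig import r
s=r.sense();print(s["eef_pos"],s["tcp_rot"],s["contact_force"],s["wrist_torque"])
E
```

```text
clock: 14.15
eef_pos: [525.4, -93.5, 109.6]
tcp_rot: [3.141, 0.001, -0.787]
contact_force: [2.9, -0.9, 2.8]
opening: 0.459
grasp_force: 62.5
clock: 14.55
eef_pos: [525.7, -92.9, 109.7]
tcp_rot: [-3.141, 0.001, -0.606]
contact_force: [3.1, 2.7, 2.4]
opening: 0.457
grasp_force: 62.6
[525.69726861 -92.92136696 109.70631535] [-3.14073287e+00  7.01688940e-04 -6.06096878e-01] [3.11946344 2.73580169 2.38834578] [ 0.60229227 -0.73663986 -0.25317927]
```

Turning back meets 0.25 N m at 0.18 rad, so it's locked. I'll return to neutral, relieve the side load and let go.

```bash
python3 -m crank '[[0,0,0,0,0,0.06,0.65],[0,0,0,0,0,0.12,0.65],[0.0003,-0.0003,-0.0005,0,0,0.18,0.65],[0.0003,-0.0003,-0.0005,0,0,0.18,0.65]]' 20
python3 -m crank '[[0,0,0,0,0,0,0.5],[0,0,0,0,0,0,0.4],[0,0,0,0,0,0,0.2],[0,0,0,0,0,0,0],[0,0,0,0,0,0,0]]' 
python3 -m crank '[[0,0,0,0,0,0,0],[0,0,0,0,0,0,0],[0,0,-0.01,0,0,0,0],[0,0,-0.03,0,0,0,0],[0,0,-0.06,0,0,0,0]]' 
python3 -m crank '[[-0.01,0,-0.04,0,0,0,0],[-0.03,0,-0.08,0,0,0,0],[-0.06,0,-0.11,0,0,0,0],[-0.06,0,-0.11,0,0,0,0],[-0.06,0,-0.11,0,0,0,0]]'
python3 - <<'E'
from rig import r,cams
from h import *
f=cams.grab_frame("wrist");g=cams.grab_frame("side")
a=f["image"];b=cv2.resize(g["image"][150:255,230:370],(560,420))
cv2.imwrite("pics/end.png",cv2.resize(np.hstack([a,b]),(800,300))[:,:,::-1])
rects(f,(20,120,100),(35,255,255),65.5+54)
print(proj(g,[[524.5,-93,65.5+54]]))
E
```

```text
clock: 14.95
eef_pos: [525.3, -93.1, 109.9]
tcp_rot: [3.141, 0.002, -0.788]
contact_force: [0.8, 0.6, 2.5]
opening: 0.462
grasp_force: 62.4
clock: 15.45
eef_pos: [526.0, -93.4, 110.2]
tcp_rot: [3.141, 0.0, -0.787]
contact_force: [-0.5, 0.2, 0.6]
opening: 1.002
grasp_force: 0.0
clock: 15.95
eef_pos: [525.2, -93.2, 170.4]
tcp_rot: [3.14, 0.002, -0.787]
contact_force: [-0.1, -0.6, 0.3]
opening: 1.001
grasp_force: 0.0
clock: 16.45
eef_pos: [484.0, -50.7, 281.6]
tcp_rot: [-3.14, -0.002, -0.786]
contact_force: [0.7, -0.7, -0.6]
opening: 1.002
grasp_force: 0.0
px 250.8 353.5 at 400.6 73.2 size 59.6 50.4 yaw long 2.678
px 343.4 194.2 at 450.7 -88.3 size 9.4 9.3 yaw long 1.579
px 282.6 121.2 at 524.4 -92.9 size 63.2 39.2 yaw long 2.374
[[302.23065115 176.69425379]]
```

View pics/end.png

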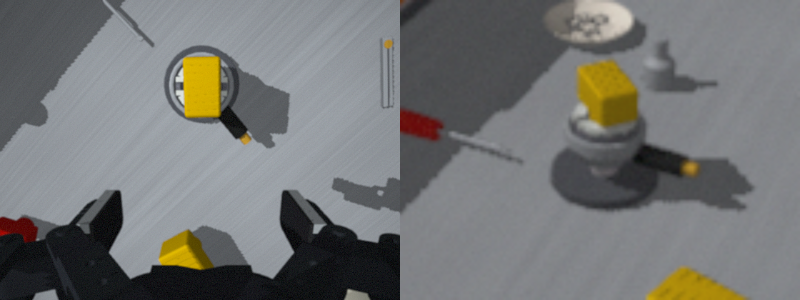

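The lens sits upright on the lamp axis at (524.4, -92.9). Its measured size is 63 x 39 mm at the locked height, its yaw is a quarter turn from the slots, and the slots show either side of it at (180,87) and (224,87). Handing in.

```bash
python3 -c "
from rig import sign_off
print(sign_off())"
```

```text
the job is handed in; nothing more can be done
None
```

The yellow lens is fitted and locked in the lamp's socket, it resisted a gentle turn back with 0.25 N m, the gripper has let go and is clear, and the job was handed in at about 16.5 s.

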